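# Kit the welder's tray to its drawn layout

## Robot

A 7-joint arm with a two-finger parallel gripper is mounted at the origin on the work surface. World frame = base frame: x ahead of the robot, y to its left, z up, the work surface at z = 0. Lengths are in m, angles in rad, forces in N, time in s.
With the tool pointing down it reaches from about 0.425 to 0.875 m from the base axis. Payload 4.7 kg.
Tool frame: the origin (TCP) lies midway between the tips of the shut fingers; the grasp point (between the pads) lies 19 mm behind it (bot.pinch_z is the distance from the TCP to the grasp point, in m); z points along the fingers, y is the direction in which the jaws open and shut (so a half turn about z gives the same grasp; the last joint's range is limited). The gripper opens to 85 mm and grips with 20 to 120 N. Pads are 22 mm wide; open, the fingers measure 114 mm over their backs; the gripper's body (76 mm by 85 mm) begins 54 mm behind the grasp point. The pads swing forward as they close: fully open they stand 13 mm farther back than shut.
Start: joints at [-1.201, 0.321, -0.07, 1.45, 0.023, 1.371, -0.057], TCP at [0.226, 0.609, 0.231] pointing down, gripper open.
Joint ranges: [-2.86, 2.86], [-0.3, 2.09], [-1.38, 1.24], [0.06, 2.45], [-1.56, 4.7], [0.09, 2.05], [-2.69, 2.69]. Speed limits (rad/s): [2.57, 2.57, 3.14, 3.14, 3.14, 3.14, 3.14].

## Interface

Orientations are given as a rotation vector (axis times angle).
In Python, from cell import bot gives the robot as it stands.
- The arm moves only by the tool move_arm, never from a script. Its argument "targets" is a list of rows, each an object of numbers: "tx", "ty", "tz": the shift along the tool's x, y, z in mm; "roll": the turn about the tool's z in rad. In form: [{"tx": .., "ty": .., "tz": .., "roll": ..}, ...]. A call has 1 to 20 rows; each row is the pose to reach, as a shift and turn from the pose measured when the call began, along the tool's axes at that moment; what a row does not reach only later rows make up. A row lasts 1/8 s, in which the tool goes at most 62.5 mm and 10.7 degrees, less where a joint would pass 70% of its speed; a pose out of reach is approached as far as the arm can. A call with a gripper value outside its range is refused whole. "claw" is the opening in per cent of the stroke, from 0 (shut) to 100 (fully open), set as the call begins (left out, the last holds). The fingers move at their own pace and stop on an object; "force" is the grip in N (left out, the last holds). Time passes only in rows, so rows that repeat a pose let the fingers close. It gives the time, the measured TCP pose, the force and the opening at its end, in the units of the state.
- bot.get_state(): the state, without advancing time (a new reading comes with each control period).
- bot.capture(name): name is "scene" or "top"; returns (picture, depth): 480x640x3 uint8, red, green, blue; 480x640 float32, m along the optical axis (not along the pixel's ray), 0 where there is no reading.
- bot.camera_info(name): a dict with "fx", "fy", "cx", "cy" (pixels), "camera_from_world" (4x4, takes a point from world to camera coordinates). Camera axes: x right, y down, z forward; pixel columns grow to the right and rows downward; lengths in m; the calibration is good to about 2 mm. A picture is of the moment at which its call begins. camera_info takes no time and is no camera call.
- bot.hand_in(): hands the job in, once; it reports no verdict.
The state is a dict: "clock": time; "joint_pos": joint angles; "qvel": joint speeds; "joint_torque": joint torques, N m; "tool_pos": TCP position; "tcp_rot": TCP orientation; "wrist_force": force on the tool from outside, world axes, zero at the start; "torque": the same for the moment, N m; "opening": finger opening in m.
Only numpy, scipy, OpenCV 4.12 (cv2) and the standard library are available. Lean on these libraries where they do the work, as an engineer would, in place of code of your own. Each camera call takes 0.05 s, during which the arm holds its last target. There are 200 camera calls.

## Task

Make up the weld kit: lay the flat L-shaped elbow, the length of steel angle and the round flange on the tray, each flat on the board inside its own drawn outline and turned the way it is drawn (the angle's upright leg over the solid black strip, the flange's hub upwards). Set each part down gently without dropping it, let go, and leave alone the plate that is already in the tray and the other things on the bench.

Things in the scene. Friction and masses are not known exactly. Their poses are not given: they have to be found in the camera images.
- tray: Kit tray, fixed: square plywood layout board 320 x 320 mm, top face 6 mm above the table, in a steel rim 6 mm wide that stands 10 mm above the table. Origin: centre of the underside, on the table; z up. Four part outlines are drawn on the board in black lines, one in each quarter, centres 75 mm from the board's centre lines; which outline is in which quarter, and how it is turned, varies.
- elbow: Flat L-shaped steel plate, 10 mm thick, lying flat, 0.3 to 0.5 kg. Overall 110 mm (x) by 80 mm (y); both arms are 30 mm wide: the long arm spans x -55..55, y -40..-10 mm, the short arm x -55..-25, y -10..40 mm. Origin: centre of the 110 x 80 overall rectangle, on the underside; z up. Can be gripped across the 30 mm width of the long arm, e.g. at x = 0, y = -25 mm.
- elbow_tip (a point): Middle of the free end of the elbow's long arm, on the underside (x 55, y -25 mm in the elbow's frame).
- angle: Length of steel angle section, 90 mm long (x), 0.4 to 0.65 kg: a foot 50 mm wide (y -25..25) and 8 mm thick lies flat, an upright leg 8 mm thick (y 17..25 mm) stands along its +y edge, top 50 mm above the underside. Origin: centre of the foot's underside; z up. Can be gripped across the upright leg from above.
- angle_leg (a point): Middle of the upright leg's base, on the underside of the angle (y = 21 mm in the angle's frame).
- flange: Round steel pipe flange with a hub, 0.55 to 0.85 kg: disc 90 mm diameter, 12 mm thick, with a hub 44 mm in diameter rising from it to 45 mm above the underside. Stands disc down. Origin: centre of the underside; z up; its turn does not matter. Can be gripped across the hub from above.
- outline_elbow: Drawn L outline on the board, about 3 mm larger than the elbow all round, line 4 mm wide. Origin and axes as the elbow's: the elbow is right when its origin lies on this origin and its x and y axes agree with these. Origin on the board's top face; z up.
- outline_elbow_tip (a point): Where elbow_tip belongs (x 55, y -25 mm in the outline's frame).
- outline_angle: Drawn rectangle on the board, about 3 mm larger than the angle's 90 x 50 mm foot all round, with a solid black strip 90 x 8 mm along its +y side, where the upright leg belongs. Origin and axes as the angle's, on the board's top face; z up.
- outline_angle_leg (a point): Middle of the black strip, where angle_leg belongs (y = 21 mm in the outline's frame).
- outline_flange: Drawn circle on the board, about 3 mm larger than the flange's 90 mm disc all round. Origin: its centre, on the board's top face; z up.
- outline_plate: Drawn plain rectangle on the board for the 100 x 60 mm flat plate, which already lies in it. Origin: its centre, on the board's top face; z up.
- plate: Flat steel plate 100 (x) x 60 (y) x 10 mm with two holes, already lying in its outline on the tray; to be left alone. Origin: centre of the underside.
- hammer: Hammer lying on the table beyond the work; bystander. Origin near the middle of its length, on the table; handle towards its -x.
- brush: Brush lying on the table to the left of the tray; bystander. Origin near the middle of its length, on the table; handle towards its -x.
- tin: Closed grey tin standing on the table to the robot's right, 80 mm diameter, 110 mm tall; bystander. Origin: centre of the underside.
Mind the look-alikes: they are no part of the job. Leave any pink, turquoise or yellow look-alike of the flange alone.

How it is judged:
At the end, for the whole second after the job is handed in: Elbow, angle and flange lie at rest, flat on the board (4 mm, 0.08 rad), origins within 10 mm of their outlines'; elbow and angle turned as drawn (0.17 rad; elbow_tip and angle_leg within 16 mm of their marks); the plate within 12 mm of its outline's centre (horizontal distance between elbow and outline_elbow below 0.01 m and z of elbow in the frame of outline_elbow between -0.004 and 0.004 m and angle between each of elbow, angle, flange's own z axis and vertical below 0.08 rad and linear speed of each of elbow, angle, flange below 0.02 m/s and angular speed of each of elbow, angle, flange below 0.2 rad/s and horizontal distance between elbow_tip and outline_elbow_tip below 0.016 m and angle between the x axis of elbow and the x axis of outline_elbow, either way round below 0.17 rad and horizontal distance between angle and outline_angle below 0.01 m and z of angle in the frame of outline_angle between -0.004 and 0.004 m and horizontal distance between angle_leg and outline_angle_leg below 0.016 m and angle between the x axis of angle and the x axis of outline_angle, either way round below 0.17 rad and horizontal distance between flange and outline_flange below 0.01 m and z of flange in the frame of outline_flange between -0.004 and 0.004 m and horizontal distance between plate and outline_plate below 0.012 m); the robot touches nothing.
It fails at once if the elbow was dropped or thrown (faster than 0.5 m/s while no finger touches it) (linear speed of elbow above 0.5 m/s and contact force between elbow and the fingers below 0.1 N).
It fails at once if the angle was dropped or thrown (faster than 0.5 m/s while no finger touches it) (linear speed of angle above 0.5 m/s and contact force between angle and the fingers below 0.1 N).
It fails at once if the flange was dropped or thrown (faster than 0.5 m/s while no finger touches it) (linear speed of flange above 0.5 m/s and contact force between flange and the fingers below 0.1 N).
It fails at once if the plate already in the tray was shifted by more than 8 mm (distance of plate from where it was at the start of the episode above 0.008 m).
It fails at once if the hammer, brush or tin was shifted by more than 20 mm (distance of any of hammer, brush, tin from where it was at the start of the episode above 0.02 m).
It also fails if it takes over 72 s, if anything falls off the work surface, if the arm or the gripper's body presses on something with over 40 N, if the wrist force passes 120 N, or if a joint passes its speed limit or range.

## Working session

There is one attempt and no reset: what is moved stays moved. The work goes in short steps, Python scripts to look and compute and a tool call to move; the robot and the scene stay as the last step left them, time stands still between calls to the robot, and variables do not carry over. Pictures are saved under pics/ and viewed, about 8 in all and at most 12, crops included, and the job is handed in when it is done.

Besides the shell and the picture viewer there is one more tool, called as name([rows], argument=value, ...), one row to a line, values as JSON. move_arm: Moves the arm, as the interface text tells. Its arguments: {"type":"object","properties":{"targets":{"type":"array","items":{"type":"object","properties":{"tx":{"type":"number"},"ty":{"type":"number"},"tz":{"type":"number"},"roll":{"type":"number"}}}},"claw":{"type":"number"},"force":{"type":"number"}},"required":["targets"]}

```bash
ls; mkdir -p pics
python3 - <<'E'
from cell import bot
import cv2,numpy as np
for n in("top","scene"):
    p,d=bot.capture(n); cv2.imwrite(f"pics/{n}0.png",p[:,:,::-1]); np.save(n+"0.npy",d)
    i=bot.camera_info(n); print(n,{k:np.round(v,3).tolist() for k,v in i.items() if k!='name'})
print(bot.get_state())
E
```

```text
pics
top {'fx': 623.33, 'fy': 623.33, 'cx': 310.643, 'cy': 233.369, 'camera_from_world': [[-0.074, -0.997, -0.001, 0.046], [-0.975, 0.072, -0.211, 0.544], [0.211, -0.014, -0.977, 1.411], [0.0, 0.0, 0.0, 1.0]]}
scene {'fx': 503.044, 'fy': 503.044, 'cx': 313.21, 'cy': 246.785, 'camera_from_world': [[0.221, 0.975, -0.002, -0.146], [0.601, -0.138, -0.787, -0.303], [-0.768, 0.173, -0.617, 1.902], [0.0, 0.0, 0.0, 1.0]]}
{'clock': 0.1, 'joint_pos': array([-1.20091001,  0.32178097, -0.0700732 ,  1.4515452 ,  0.02259401,
        1.37082271, -0.05690516]), 'qvel': array([ 0.000179  , -0.00161649,  0.00045039, -0.00074391,  0.00204371,
        0.00221156,  0.00078835]), 'joint_torque': array([ 4.38859997e-04, -4.94878364e+01, -3.83734452e-01, -3.15210378e+01,
        1.29118538e-02,  7.46980193e-03,  2.10694992e-05]), 'tool_pos': array([0.22629333, 0.60881788, 0.23031587]), 'tcp_rot': array([-5.55869174e-01, -3.09179685e+00,  2.75743667e-03]), 'wrist_force': array([-0.36997968, -0.06995594,  0.11913362]), 'torque': array([0.01911008, 0.01045048, 0.03501188]), 'opening': 0.08532664779529414}
```

View pics/top0.png

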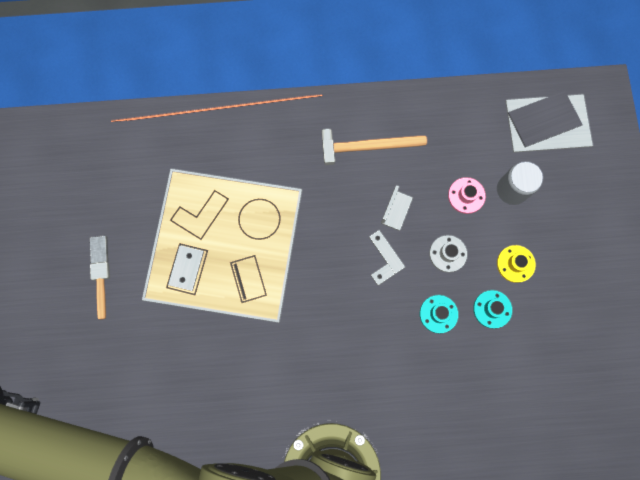

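View pics/scene0.png

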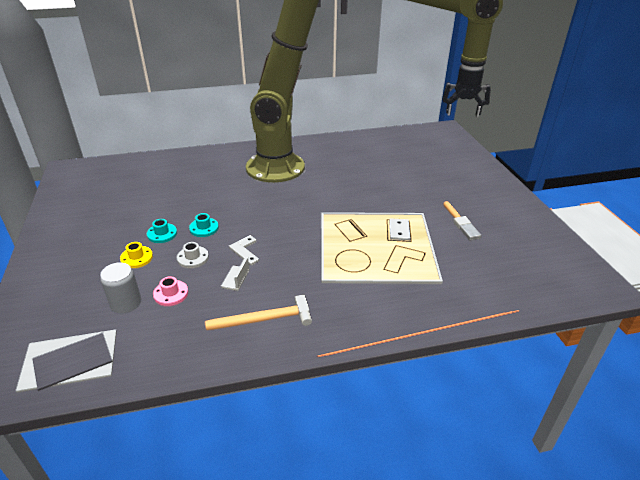

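```bash
cat > h.py <<'E'
import numpy as np,cv2
from cell import bot
def cam(n):
    i=bot.camera_info(n); T=np.array(i["camera_from_world"]); return i,T[:3,:3],T[:3,3]
def ray(n,uv,z):
    "pixels (N,2) -> world points on plane z"
    i,R,t=cam(n); uv=np.asarray(uv,float).reshape(-1,2)
    d=np.c_[(uv[:,0]-i["cx"])/i["fx"],(uv[:,1]-i["cy"])/i["fy"],np.ones(len(uv))]@R
    c=-R.T@t; return c+d*((z-c[2])/d[:,2])[:,None]
def cloud(n,D):
    i,R,t=cam(n); v,u=np.mgrid[:D.shape[0],:D.shape[1]]
    P=np.stack([(u-i["cx"])/i["fx"]*D,(v-i["cy"])/i["fy"]*D,D],-1); return (P-t)@R
def rect(P):
    (c,s,a)=cv2.minAreaRect(np.float32(P[:,:2]*1000)); return np.round(c,1),np.round(s,1),round(a,1)
E
python3 - <<'E'
from h import *
p=cv2.imread("pics/top0.png"); D=np.load("top0.npy"); W=cloud("top",D)
hsv=cv2.cvtColor(p,cv2.COLOR_BGR2HSV)
m=((hsv[...,1]<40)&(hsv[...,2]>130)).astype(np.uint8); m[:120]=0; m[:,:310]=0; m[370:]=0
n,l,s,c=cv2.connectedComponentsWithStats(m)
for k in range(1,n):
    if s[k,4]>60:
        w=W[l==k]; print(k,s[k],c[k].round(1),"z pct",np.percentile(w[:,2],[5,50,95]).round(4),"xy",w[:,:2].mean(0).round(3))
print("table z",np.percentile(W[330:360,350:420,2],[5,50,95]))
# board lines
g=hsv[...,2]; b=((hsv[...,1]>40)&(hsv[...,2]>150)&(hsv[...,0]<35)).astype(np.uint8); b[:165]=0;b[:,:140]=0;b[325:]=0;b[:,305:]=0
cn=max(cv2.findContours(b,0,1)[0],key=cv2.contourArea); B=cv2.fillPoly(np.zeros_like(b),[cv2.convexHull(cn)],1); B=cv2.erode(B,np.ones((5,5)))
print("board",rect(ray("top",cn[:,0],.006)))
L=(g<130).astype(np.uint8)&B
n,l,s,c=cv2.connectedComponentsWithStats(L,connectivity=8)
for k in range(1,n):
    if s[k,4]>20:
        uv=np.argwhere(l==k)[:,::-1]; print("line",k,s[k],rect(ray("top",uv,.006)))
cv2.imwrite("pics/c1.png",cv2.hconcat([cv2.resize(p[165:325,140:310],None,fx=2.35,fy=3,interpolation=2),cv2.resize(p[170:320,365:475],(400,480),interpolation=2)]))
E
```

```text
1 [ 509  120   85   32 1253] [556.2 138.9] z pct [-0.0005  0.0053  0.0109] xy [ 0.754 -0.631]
2 [322 128  14  35 361] [327.8 145.5] z pct [0.0126 0.0239 0.0298] xy [ 0.774 -0.054]
10 [509 161  35  34 902] [525.8 177.3] z pct [0.0909 0.1085 0.1142] xy [ 0.632 -0.502]
14 [383 185  30  46 783] [397.1 208.8] z pct [0.     0.0075 0.0506] xy [ 0.6  -0.21]
16 [369 230  37  55 875] [385.7 258.6] z pct [0.0004 0.009  0.0145] xy [ 0.48  -0.171]
17 [430 235  38  37 927] [448.2 253.2] z pct [0.0031 0.0119 0.0461] xy [ 0.481 -0.32 ]
table z [-0.00631057 -0.0007642   0.00461694]
board (array([549., 219.]), array([319.7, 320.2]), 76.6)
line 69 [187 253   5   5  21] (array([525.8, 302.6]), array([ 9.7, 10.1]), 88.1)
line 84 [234 264  12  35  84] (array([453.3, 183.5]), array([86.2,  5.3]), 12.9)
line 94 [180 277   5   5  21] (array([468.4, 321.3]), array([9.6, 9.8]), 88.2)
```

View pics/c1.png

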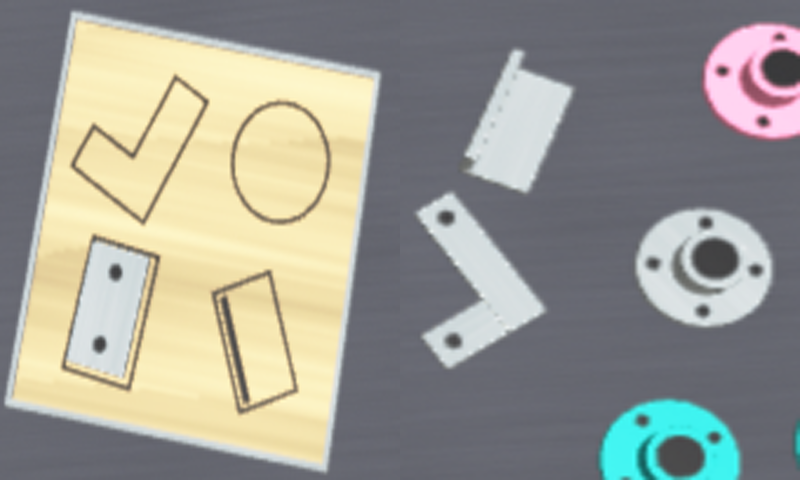

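Run:
```python
from h import *
p=cv2.imread("pics/top0.png"); D=np.load("top0.npy"); W=cloud("top",D)
hsv=cv2.cvtColor(p,cv2.COLOR_BGR2HSV)
def poly(P,e):
    return cv2.approxPolyDP(np.float32(P[:,:2]*1000).reshape(-1,1,2),e,True)[:,0].round(1).tolist()
# outlines
S=4
g=cv2.resize(p[165:325,140:310],None,fx=S,fy=S,interpolation=cv2.INTER_CUBIC).min(2)
bh=cv2.morphologyEx(g,cv2.MORPH_BLACKHAT,np.ones((25,25)))
m=(bh>45).astype(np.uint8)
cs,h=cv2.findContours(m,cv2.RETR_CCOMP,cv2.CHAIN_APPROX_NONE)
for k,c in enumerate(cs):
    A=cv2.contourArea(c)/S/S
    if A<300: continue
    uv=(c[:,0]+.5)/S-.5+[140,165]; P=ray("top",uv,.006)
    print("out" if h[0][k][3]<0 else "in",round(A),uv.mean(0).round(),rect(P),poly(P,6) if A<5000 else "")
# parts
g=cv2.resize(p,None,fx=S,fy=S,interpolation=cv2.INTER_CUBIC); hs=cv2.cvtColor(g,cv2.COLOR_BGR2HSV)
m=((hs[...,1]<45)&(hs[...,2]>150)).astype(np.uint8)
cs,_=cv2.findContours(m,0,cv2.CHAIN_APPROX_NONE)
for nm,(u,v),z in(("angle",(397,209),.008),("elbow",(386,258),.010),("flange",(448,253),.012)):
    c=min(cs,key=lambda c:np.hypot(*(c[:,0].mean(0)/S-[u,v]))+ (1e3 if len(c)<200 else 0))
    uv=(c[:,0]+.5)/S-.5; P=ray("top",uv,z); print(nm,rect(P),poly(P,5)); 
    if nm=="flange": print(np.round(np.array(cv2.minEnclosingCircle(np.float32(P[:,:2]*1e3))[0]),1), cv2.fitEllipse(np.float32(P[:,:2]*1e3)))
    if nm=="angle": print("z0",poly(ray("top",uv,0),5)); print("z50",poly(ray("top",uv,.05),5))
```

```text
out 1112 [248. 279.] (array([458.3, 162.6]), array([104.5,  64.9]), 12.8) [[515.0, 143.89999389648438], [501.0, 204.60000610351562], [401.79998779296875, 181.6999969482422], [414.70001220703125, 121.19999694824219]]
in 946 [248. 279.] (array([458.4, 163.7]), array([98.6, 58.4]), 13.1) [[511.0, 147.6999969482422], [417.5, 126.5], [405.79998779296875, 179.10000610351562], [498.29998779296875, 201.10000610351562]]
out 1374 [259. 219.] (array([604.1, 128.4]), array([104.5, 104.5]), 81.8) [[656.7000122070312, 128.10000610351562], [639.2000122070312, 167.3000030517578], [603.9000244140625, 180.8000030517578], [565.5999755859375, 163.6999969482422], [551.7000122070312, 127.80000305175781], [565.9000244140625, 92.19999694824219], [606.9000244140625, 76.0999984741211], [643.2999877929688, 93.5999984741211]]
in 1167 [259. 219.] (array([603.9, 128.3]), array([95.9, 96. ]), 41.8) [[652.0999755859375, 134.5], [642.4000244140625, 99.19999694824219], [606.5999755859375, 79.80000305175781], [571.0, 93.0999984741211], [555.7000122070312, 123.9000015258789], [566.5, 158.8000030517578], [595.4000244140
[... 1604 characters left out ...]
ay([ 487.1, -154. ]), array([112.2,  81.6]), 29.0) [[553.7000122070312, -162.0], [540.5999755859375, -136.89999389648438], [470.5, -173.89999389648438], [445.0, -131.5], [420.29998779296875, -146.0], [457.79998779296875, -214.3000030517578]]
flange (array([ 483.3, -323.2]), array([90.4, 90.6]), 57.8) [[528.7999877929688, -324.1000061035156], [514.5, -290.1000061035156], [485.20001220703125, -277.6000061035156], [452.3999938964844, -290.1000061035156], [438.0, -321.0], [452.3999938964844, -356.6000061035156], [485.79998779296875, -368.79998779296875], [515.2000122070312, -356.0]]
[ 483.4 -323.2] ((483.44012451171875, -323.1732177734375), (90.14070892333984, 90.2451171875), 124.24300384521484)
```

```bash
cat >> h.py <<'E'
from scipy.spatial.transform import Rotation as Ro
def goto(*T):
    "T: rows (x,y,z mm, jaw deg or None); prints tx ty tz roll from the present pose"
    s=bot.get_state(); R=Ro.from_rotvec(s["tcp_rot"]).as_matrix(); p=s["tool_pos"]*1000
    yaw=np.degrees(np.arctan2(R[1,1],R[0,1]))
    print("clk %.2f"%s["clock"],"pos",p.round(1),"jaw %.2f"%yaw,"tilt",R[:2,2].round(4),"F",s["wrist_force"].round(1),"op %.4f"%s["opening"],"q",s["joint_pos"].round(2))
    for x,y,z,j in T:
        r=0 if j is None else -(np.radians(j-yaw)+np.pi)%(2*np.pi)-np.pi
        if j is not None: r=-(((np.radians(j-yaw))+np.pi)%(2*np.pi)-np.pi)
        print((R.T@(np.array([x,y,z])-p)).round(1),"roll %.3f"%r)
E
python3 -c "
from h import *
goto((611,-190.9,120,63.4))"
```

```text
clk 0.10 pos [226.3 608.8 230.3] jaw 69.62 tilt [-0.0005 -0.0017] F [-0.4 -0.1  0.1] op 0.0853 q [-1.2   0.32 -0.07  1.45  0.02  1.37 -0.06]
[-639.2 -615.4  111.5] roll 0.108
```

move_arm([
  {"tx": -50, "ty": -48, "tz": 8, "roll": 0.02},
  {"tx": -640, "ty": -615, "tz": 111, "roll": 0.108},
  {"tx": -640, "ty": -615, "tz": 111, "roll": 0.108},
  {"tx": -640, "ty": -615, "tz": 111, "roll": 0.108},
  {"tx": -640, "ty": -615, "tz": 111, "roll": 0.108},
  {"tx": -640, "ty": -615, "tz": 111, "roll": 0.108},
  {"tx": -640, "ty": -615, "tz": 111, "roll": 0.108},
  {"tx": -640, "ty": -615, "tz": 111, "roll": 0.108},
  {"tx": -640, "ty": -615, "tz": 111, "roll": 0.108},
  {"tx": -640, "ty": -615, "tz": 111, "roll": 0.108},
  {"tx": -640, "ty": -615, "tz": 111, "roll": 0.108},
  {"tx": -640, "ty": -615, "tz": 111, "roll": 0.108},
  {"tx": -640, "ty": -615, "tz": 111, "roll": 0.108},
  {"tx": -640, "ty": -615, "tz": 111, "roll": 0.108},
  {"tx": -640, "ty": -615, "tz": 111, "roll": 0.108},
  {"tx": -640, "ty": -615, "tz": 111, "roll": 0.108},
  {"tx": -640, "ty": -615, "tz": 111, "roll": 0.108},
  {"tx": -640, "ty": -615, "tz": 111, "roll": 0.108},
], claw=50, force=80)

```text
clock: 2.35
tool_pos: [0.6121, -0.1883, 0.1208]
tcp_rot: [-0.717, -3.059, 0.0]
wrist_force: [0.6, -0.1, 0.1]
opening: 0.0428
```

```bash
python3 -c "
from h import *
goto((611,-190.9,120,63.4),(611,-190.9,17,63.4))"
```

```text
clk 2.35 pos [ 612.1 -188.3  120.8] jaw 63.60 tilt [-0.0001 -0.0001] F [ 0.6 -0.1  0.1] op 0.0428 q [-0.22  0.42  0.6   1.63 -0.25  1.17  1.56]
[-0.2 -2.8  0.8] roll 0.003
[ -0.2  -2.8 103.8] roll 0.003
```

move_arm([
  {"tx": 0, "ty": -3, "tz": 40, "roll": 0},
  {"tx": 0, "ty": -3, "tz": 75, "roll": 0},
  {"tx": 0, "ty": -3, "tz": 95, "roll": 0},
  {"tx": 0, "ty": -3, "tz": 104, "roll": 0},
  {"tx": 0, "ty": -3, "tz": 104, "roll": 0},
  {"tx": 0, "ty": -3, "tz": 104, "roll": 0},
])

```text
clock: 3.1
tool_pos: [0.6118, -0.1913, 0.0181]
tcp_rot: [0.717, 3.056, -0.0]
wrist_force: [0.1, -0.5, -0.4]
opening: 0.0425
```

move_arm([
  {"tx": 0, "ty": 0, "tz": 0, "roll": 0},
  {"tx": 0, "ty": 0, "tz": 0, "roll": 0},
  {"tx": 0, "ty": 0, "tz": 0, "roll": 0},
  {"tx": 0, "ty": 0, "tz": 0, "roll": 0},
  {"tx": 0, "ty": 0, "tz": 0, "roll": 0},
  {"tx": 0, "ty": 0, "tz": 0, "roll": 0},
], claw=0)

```text
clock: 3.85
tool_pos: [0.6123, -0.1923, 0.0192]
tcp_rot: [0.717, 3.055, -0.001]
wrist_force: [-0.3, -1.2, 6.5]
opening: 0.0071
```

```bash
python3 -c "
from h import *
p,_=bot.capture('scene'); cv2.imwrite('pics/g1.png',cv2.resize(p[150:330,140:320,::-1],None,fx=3,fy=3))
goto((611,-190.9,120,63.4))"
```

```text
clk 3.90 pos [ 612.3 -192.3   19.2] jaw 63.57 tilt [ 0.0036 -0.0015] F [-1.1 -1.3  6.2] op 0.0066 q [-0.18  0.53  0.56  1.7  -0.33  1.    1.61]
[   1.4    0.7 -100.8] roll 0.003
```

View pics/g1.png

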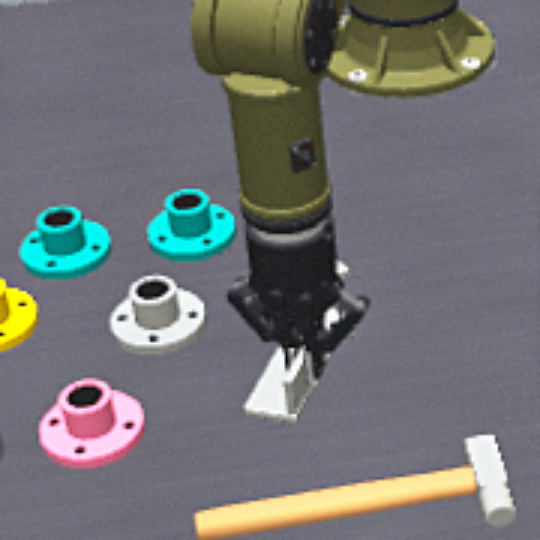

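```bash
python3 -c "
from h import *
goto((612.3,-192.3,100,None),(455.3,183.9,100,103),(455.3,183.9,40,103))"
```

```text
clk 3.90 pos [ 612.3 -192.3   19.2] jaw 63.57 tilt [ 0.0036 -0.0015] F [-1.1 -1.3  6.2] op 0.0066 q [-0.18  0.53  0.56  1.7  -0.33  1.    1.61]
[ -0.3  -0.  -80.8] roll 0.000
[307.7 267.  -81.9] roll -0.688
[307.9 267.  -21.9] roll -0.688
```

move_arm([
  {"tx": 0, "ty": 0, "tz": -10, "roll": 0},
  {"tx": 0, "ty": 0, "tz": -35, "roll": 0},
  {"tx": 0, "ty": 0, "tz": -65, "roll": 0},
  {"tx": 10, "ty": 9, "tz": -80, "roll": -0.02},
  {"tx": 40, "ty": 35, "tz": -82, "roll": -0.09},
  {"tx": 75, "ty": 65, "tz": -82, "roll": -0.17},
  {"tx": 110, "ty": 95, "tz": -82, "roll": -0.25},
  {"tx": 145, "ty": 126, "tz": -82, "roll": -0.33},
  {"tx": 180, "ty": 156, "tz": -82, "roll": -0.41},
  {"tx": 215, "ty": 187, "tz": -82, "roll": -0.49},
  {"tx": 250, "ty": 217, "tz": -82, "roll": -0.57},
  {"tx": 280, "ty": 243, "tz": -82, "roll": -0.64},
  {"tx": 300, "ty": 260, "tz": -82, "roll": -0.68},
  {"tx": 308, "ty": 267, "tz": -82, "roll": -0.688},
  {"tx": 308, "ty": 267, "tz": -82, "roll": -0.688},
  {"tx": 308, "ty": 267, "tz": -82, "roll": -0.688},
])

```text
clock: 5.9
tool_pos: [0.4558, 0.1822, 0.1]
tcp_rot: [-0.35, 3.118, -0.005]
wrist_force: [-0.2, -0.5, -5.4]
opening: 0.0064
```

```bash
python3 -c "
from h import *
p,d=bot.capture('scene'); cv2.imwrite('pics/g2.png',cv2.resize(p[140:320,290:470,::-1],None,fx=3,fy=3))
goto((455.3,183.9,40,103),(455.3,183.9,26,103))"
```

```text
clk 5.95 pos [455.7 182.3 100. ] jaw 102.82 tilt [ 0.0037 -0.0023] F [-0.1  0.3 -6. ] op 0.0068 q [-0.73  0.09  0.31  2.01 -0.03  1.05  1.38]
[ 0.3  1.8 60. ] roll -0.003
[ 0.3  1.8 74. ] roll -0.003
```

View pics/g2.png

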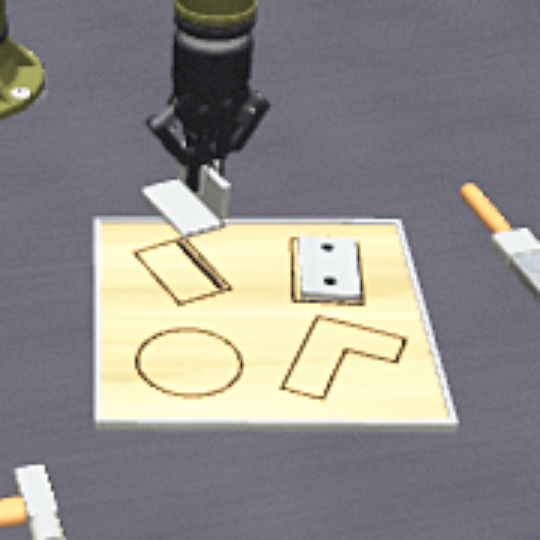

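move_arm([
  {"tx": 0, "ty": 2, "tz": 25, "roll": 0},
  {"tx": 0, "ty": 2, "tz": 48, "roll": 0},
  {"tx": 0, "ty": 2, "tz": 62, "roll": 0},
  {"tx": 0, "ty": 2, "tz": 68, "roll": 0},
  {"tx": 0, "ty": 2, "tz": 71, "roll": 0},
  {"tx": 0, "ty": 2, "tz": 73, "roll": 0},
  {"tx": 0, "ty": 2, "tz": 74, "roll": 0},
  {"tx": 0, "ty": 2, "tz": 75, "roll": 0},
  {"tx": 0, "ty": 2, "tz": 75, "roll": 0},
])

```text
clock: 7.08
tool_pos: [0.4558, 0.1842, 0.0252]
tcp_rot: [-0.35, 3.118, -0.004]
wrist_force: [0.5, 0.3, -6.7]
opening: 0.0067
```

```bash
python3 -c "
from h import *
goto((455.3,183.9,25.2,103),(499.2,-175.9,100,119))"
```

```text
clk 7.08 pos [455.8 184.2  25.2] jaw 102.82 tilt [ 0.0041 -0.002 ] F [ 0.5  0.3 -6.7] op 0.0067 q [-0.72  0.2   0.3   2.07 -0.07  0.89  1.42]
[ 0.5 -0.2  0. ] roll -0.003
[  37.3 -361.   -73.9] roll -0.282
```

Not yet in contact; lower by fractions of a millimetre.

move_arm([
  {"tx": 0.5, "ty": 0, "tz": 0.7, "roll": 0},
  {"tx": 0.5, "ty": 0, "tz": 1.4, "roll": 0},
  {"tx": 0.5, "ty": 0, "tz": 1.8, "roll": 0},
  {"tx": 0.5, "ty": 0, "tz": 1.8, "roll": 0},
])

```text
clock: 7.58
tool_pos: [0.4558, 0.1843, 0.0251]
tcp_rot: [-0.35, 3.118, -0.003]
wrist_force: [-4.3, -2.8, 9.9]
opening: 0.0072
```

move_arm([
  {"tx": 0, "ty": 0, "tz": 0, "roll": 0},
  {"tx": 0, "ty": 0, "tz": 0, "roll": 0},
  {"tx": 0, "ty": 0, "tz": 0, "roll": 0},
  {"tx": 0, "ty": 0, "tz": -20, "roll": 0},
  {"tx": 0, "ty": 0, "tz": -60, "roll": 0},
  {"tx": 0, "ty": 0, "tz": -90, "roll": 0},
  {"tx": 0, "ty": 0, "tz": -90, "roll": 0},
], claw=45)

```text
clock: 8.45
tool_pos: [0.4572, 0.1853, 0.1176]
tcp_rot: [-0.35, 3.113, 0.001]
wrist_force: [0.0, -0.1, -0.4]
opening: 0.0388
```

```bash
python3 -c "
from h import *
goto((499.2,-175.9,90,119),(499.2,-175.9,2,119))"
```

```text
clk 8.45 pos [457.2 185.3 117.6] jaw 102.82 tilt [0.0091 0.0015] F [ 0.  -0.1 -0.4] op 0.0388 q [-0.74  0.07  0.31  1.99 -0.02  1.08  1.37]
[  39.5 -361.5   27.4] roll -0.282
[  40.3 -361.5  115.4] roll -0.282
```

move_arm([
  {"tx": 40, "ty": -361, "tz": 27, "roll": -0.282},
  {"tx": 40, "ty": -361, "tz": 27, "roll": -0.282},
  {"tx": 40, "ty": -361, "tz": 27, "roll": -0.282},
  {"tx": 40, "ty": -361, "tz": 27, "roll": -0.282},
  {"tx": 40, "ty": -361, "tz": 27, "roll": -0.282},
  {"tx": 40, "ty": -361, "tz": 27, "roll": -0.282},
  {"tx": 40, "ty": -361, "tz": 27, "roll": -0.282},
  {"tx": 40, "ty": -361, "tz": 27, "roll": -0.282},
  {"tx": 40, "ty": -361, "tz": 27, "roll": -0.282},
  {"tx": 40, "ty": -361, "tz": 27, "roll": -0.282},
])

```text
clock: 9.7
tool_pos: [0.4987, -0.174, 0.0903]
tcp_rot: [-0.787, 3.032, -0.0]
wrist_force: [0.0, 0.5, -0.0]
opening: 0.0381
```

```bash
python3 -c "
from h import *
p,d=bot.capture('top'); cv2.imwrite('pics/t2.png',p[:,:,::-1])
goto((499.2,-175.9,30,119),(499.2,-175.9,2,119))"
```

```text
clk 9.75 pos [ 498.8 -174.3   90.4] jaw 119.09 tilt [0.0093 0.002 ] F [-0.6 -0.5 -0.2] op 0.0384 q [-0.28  0.2   0.63  1.94 -0.14  1.03  2.49]
[ 0.9 -1.4 60.4] roll 0.002
[ 1.2 -1.4 88.4] roll 0.002
```

move_arm([
  {"tx": 1, "ty": -1.5, "tz": 35, "roll": 0},
  {"tx": 1, "ty": -1.5, "tz": 65, "roll": 0},
  {"tx": 1, "ty": -1.5, "tz": 80, "roll": 0},
  {"tx": 1, "ty": -1.5, "tz": 86, "roll": 0},
  {"tx": 1, "ty": -1.5, "tz": 88, "roll": 0},
  {"tx": 1, "ty": -1.5, "tz": 88, "roll": 0},
])

```text
clock: 10.5
tool_pos: [0.5001, -0.1761, 0.0032]
tcp_rot: [-0.786, 3.03, -0.001]
wrist_force: [0.1, 0.7, -0.1]
opening: 0.0388
```

move_arm([
  {"tx": 0, "ty": 0, "tz": 0, "roll": 0},
  {"tx": 0, "ty": 0, "tz": 0, "roll": 0},
  {"tx": 0, "ty": 0, "tz": 0, "roll": 0},
  {"tx": 0, "ty": 0, "tz": 0, "roll": 0},
  {"tx": 0, "ty": 0, "tz": 0, "roll": 0},
], claw=0)

```text
clock: 11.12
tool_pos: [0.5005, -0.1761, 0.004]
tcp_rot: [-0.786, 3.03, -0.001]
wrist_force: [-2.1, 1.5, 6.1]
opening: 0.0267
```

```bash
python3 -c "
from h import *
goto((499.2,-175.9,2,119))"
```

```text
clk 11.12 pos [ 500.5 -176.1    4. ] jaw 119.09 tilt [0.0115 0.0022] F [-2.1  1.5  6.1] op 0.0267 q [-0.23  0.34  0.6   2.   -0.25  0.87  2.58]
[1.  0.8 2. ] roll 0.002
```

move_arm([
  {"tx": 0, "ty": 0, "tz": -4, "roll": 0},
  {"tx": 0, "ty": 0, "tz": -12, "roll": 0},
  {"tx": 0, "ty": 0, "tz": -30, "roll": 0},
  {"tx": 0, "ty": 0, "tz": -55, "roll": 0},
  {"tx": 0, "ty": 0, "tz": -75, "roll": 0},
  {"tx": 0, "ty": 0, "tz": -85, "roll": 0},
  {"tx": 0, "ty": 0, "tz": -85, "roll": 0},
])

```text
clock: 12.0
tool_pos: [0.5001, -0.1764, 0.09]
tcp_rot: [-0.786, 3.028, -0.002]
wrist_force: [-0.2, 0.1, -2.6]
opening: 0.0272
```

```bash
python3 -c "
from h import *
p,d=bot.capture('scene'); cv2.imwrite('pics/g3.png',cv2.resize(p[150:330,160:340,::-1],None,fx=3,fy=3))
goto((624.7,253.4,95,53.5),(624.7,253.4,20,53.5))"
```

```text
clk 12.05 pos [ 499.5 -176.2   89.1] jaw 119.09 tilt [0.0118 0.0024] F [-0.3 -0.1 -2.7] op 0.0271 q [-0.28  0.2   0.64  1.94 -0.15  1.03  2.5 ]
[-318.3  314.5   -3.4] roll 1.145
[-317.5  314.8   71.6] roll 1.145
```

View pics/g3.png

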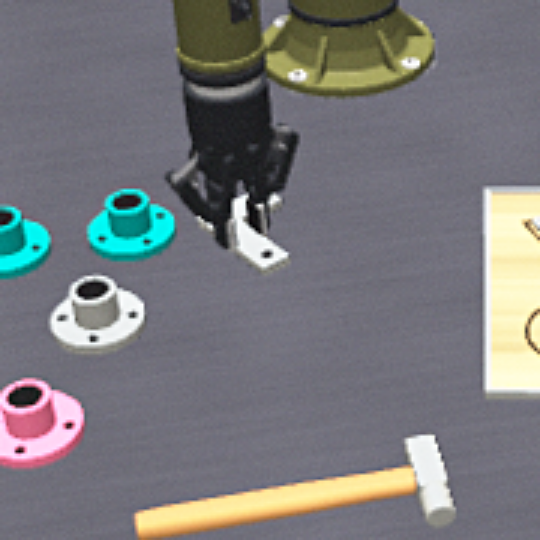

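move_arm([
  {"tx": -10, "ty": 10, "tz": -3, "roll": 0.04},
  {"tx": -35, "ty": 35, "tz": -3, "roll": 0.13},
  {"tx": -65, "ty": 64, "tz": -3, "roll": 0.23},
  {"tx": -95, "ty": 94, "tz": -3, "roll": 0.34},
  {"tx": -125, "ty": 124, "tz": -3, "roll": 0.45},
  {"tx": -155, "ty": 153, "tz": -3, "roll": 0.56},
  {"tx": -185, "ty": 183, "tz": -3, "roll": 0.67},
  {"tx": -215, "ty": 212, "tz": -3, "roll": 0.78},
  {"tx": -245, "ty": 242, "tz": -3, "roll": 0.89},
  {"tx": -275, "ty": 272, "tz": -3, "roll": 1.0},
  {"tx": -300, "ty": 297, "tz": -3, "roll": 1.08},
  {"tx": -314, "ty": 310, "tz": -3, "roll": 1.13},
  {"tx": -318, "ty": 314, "tz": -3, "roll": 1.145},
  {"tx": -318, "ty": 314.5, "tz": -3, "roll": 1.145},
  {"tx": -318, "ty": 314.5, "tz": -3, "roll": 1.145},
])

```text
clock: 13.92
tool_pos: [0.6242, 0.2515, 0.0943]
tcp_rot: [0.983, 2.973, 0.008]
wrist_force: [0.3, -0.9, -3.6]
opening: 0.0268
```

Run:
```python
from h import *
p,d=bot.capture('scene'); cv2.imwrite('pics/g4.png',cv2.resize(p[160:310,310:460,::-1],None,fx=4,fy=4,interpolation=2))
goto((624.7,253.4,25,53.5),(624.7,253.4,10,53.5))
W=cloud("scene",d); hs=cv2.cvtColor(p,cv2.COLOR_RGB2HSV)
m=(hs[...,1]<30)&(hs[...,2]>120)&(W[...,2]>.06)&(W[...,2]<.13)&(W[...,0]>.5)&(W[...,0]<.76)&(W[...,1]>.16)&(W[...,1]<.36)
P=W[m]; print(len(P))
if len(P)>30:
    A=np.c_[P[:,:2]-P[:,:2].mean(0),np.ones(len(P))]
    w=np.ones(len(P),bool)
    for _ in range(4):
        k=np.linalg.lstsq(A[w],P[w,2],rcond=None)[0]; w=abs(A@k-P[:,2])<.006
    print(k.round(4),w.sum(),P.mean(0))
    y=np.radians(-36.5); q=(P[w]-[.6248,.2533,0])[:,:2]@np.array([[np.cos(y),-np.sin(y)],[np.sin(y),np.cos(y)]])
    print("in elbow axes about grasp",q.min(0).round(3),q.max(0).round(3),"slope x,y",(k[0]*np.cos(y)+k[1]*np.sin(y)).round(3),(-k[0]*np.sin(y)+k[1]*np.cos(y)).round(3))
```

```text
clk 13.97 pos [624.3 251.6  94.6] jaw 53.41 tilt [0.0114 0.0019] F [ 0.4  0.4 -3.4] op 0.0270 q [-0.85  0.5   0.56  1.57 -0.28  1.14  0.71]
[ 1.4  1.1 69.6] roll -0.002
[ 1.5  1.  84.6] roll -0.002
359
[-0.004  -0.0019  0.1001] 331 [0.6295097  0.26543716 0.1008486 ]
in elbow axes about grasp [-0.058 -0.02 ] [0.06  0.065] slope x,y -0.002 -0.004
```

View pics/g4.png

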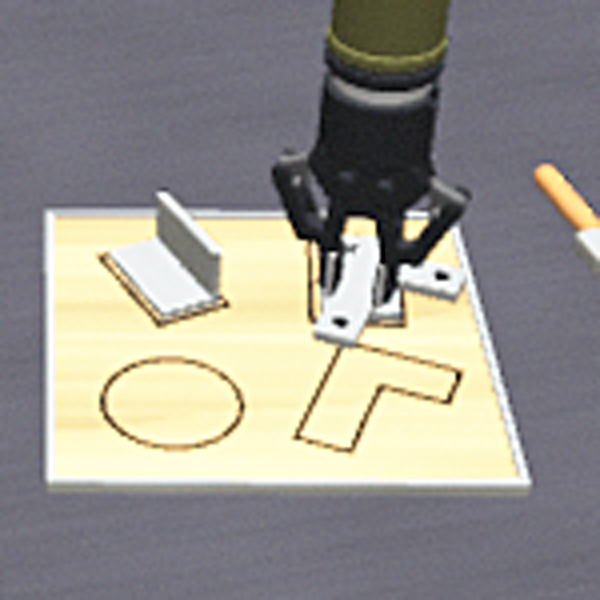

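move_arm([
  {"tx": 1.5, "ty": 1, "tz": 25, "roll": 0},
  {"tx": 1.5, "ty": 1, "tz": 50, "roll": 0},
  {"tx": 1.5, "ty": 1, "tz": 68, "roll": 0},
  {"tx": 1.5, "ty": 1, "tz": 77, "roll": 0},
  {"tx": 1.5, "ty": 1, "tz": 81, "roll": 0},
  {"tx": 1.5, "ty": 1, "tz": 83, "roll": 0},
  {"tx": 1.5, "ty": 1, "tz": 84, "roll": 0},
  {"tx": 1.5, "ty": 1, "tz": 85, "roll": 0},
  {"tx": 1.5, "ty": 1, "tz": 85.5, "roll": 0},
  {"tx": 1.5, "ty": 1, "tz": 85.5, "roll": 0},
])

```text
clock: 15.22
tool_pos: [0.6251, 0.2536, 0.0102]
tcp_rot: [0.983, 2.973, 0.01]
wrist_force: [-1.7, -1.5, 5.0]
opening: 0.0272
```

move_arm([
  {"tx": 0, "ty": 0, "tz": 0, "roll": 0},
  {"tx": 0, "ty": 0, "tz": 0, "roll": 0},
  {"tx": 0, "ty": 0, "tz": 0, "roll": 0},
  {"tx": 0, "ty": 0, "tz": -20, "roll": 0},
  {"tx": 0, "ty": 0, "tz": -60, "roll": 0},
  {"tx": 0, "ty": 0, "tz": -110, "roll": 0},
  {"tx": 0, "ty": 0, "tz": -110, "roll": 0},
], claw=50)

```text
clock: 16.1
tool_pos: [0.6275, 0.2542, 0.1271]
tcp_rot: [0.981, 2.965, 0.022]
wrist_force: [0.8, 0.9, 0.4]
opening: 0.0428
```

```bash
python3 -c "
from h import *
goto((483.4,-323.2,110,46),(483.4,-323.2,14,46))"
```

```text
clk 16.10 pos [627.5 254.2 127.1] jaw 53.39 tilt [0.0218 0.0074] F [0.8 0.9 0.4] op 0.0428 q [-0.86  0.47  0.58  1.55 -0.27  1.18  0.7 ]
[-228.6 -549.6    9.6] roll 0.129
[-227.3 -551.5  105.6] roll 0.129
```

move_arm([
  {"tx": -228.5, "ty": -549.5, "tz": 9.6, "roll": 0.129},
  {"tx": -228.5, "ty": -549.5, "tz": 9.6, "roll": 0.129},
  {"tx": -228.5, "ty": -549.5, "tz": 9.6, "roll": 0.129},
  {"tx": -228.5, "ty": -549.5, "tz": 9.6, "roll": 0.129},
  {"tx": -228.5, "ty": -549.5, "tz": 9.6, "roll": 0.129},
  {"tx": -228.5, "ty": -549.5, "tz": 9.6, "roll": 0.129},
  {"tx": -228.5, "ty": -549.5, "tz": 9.6, "roll": 0.129},
  {"tx": -228.5, "ty": -549.5, "tz": 9.6, "roll": 0.129},
  {"tx": -228.5, "ty": -549.5, "tz": 9.6, "roll": 0.129},
  {"tx": -228.5, "ty": -549.5, "tz": 9.6, "roll": 0.129},
  {"tx": -228.5, "ty": -549.5, "tz": 9.6, "roll": 0.129},
  {"tx": -228.5, "ty": -549.5, "tz": 9.6, "roll": 0.129},
  {"tx": -228.5, "ty": -549.5, "tz": 9.6, "roll": 0.129},
], claw=75)

```text
clock: 17.73
tool_pos: [0.4843, -0.3212, 0.1099]
tcp_rot: [1.167, 2.898, 0.025]
wrist_force: [-0.5, 0.2, -1.0]
opening: 0.0639
```

```bash
python3 -c "
from h import *
goto((483.4,-323.2,50,46),(483.4,-323.2,15,46))"
```

```text
clk 17.73 pos [ 484.3 -321.2  109.9] jaw 46.16 tilt [0.0219 0.0084] F [-0.5  0.2 -1. ] op 0.0639 q [-0.17  0.34  0.86  1.81 -0.31  1.11  1.6 ]
[-0.1 -3.3 59.9] roll 0.003
[ 0.2 -4.  94.9] roll 0.003
```

move_arm([
  {"tx": 0, "ty": -3.5, "tz": 35, "roll": 0},
  {"tx": 0, "ty": -3.5, "tz": 65, "roll": 0},
  {"tx": 0, "ty": -4, "tz": 84, "roll": 0},
  {"tx": 0, "ty": -4, "tz": 92, "roll": 0},
  {"tx": 0, "ty": -4, "tz": 95, "roll": 0},
  {"tx": 0, "ty": -4, "tz": 95, "roll": 0},
])

```text
clock: 18.48
tool_pos: [0.4841, -0.3236, 0.0156]
tcp_rot: [1.166, 2.897, 0.025]
wrist_force: [-0.6, 0.7, -0.5]
opening: 0.0644
```

move_arm([
  {"tx": 0, "ty": 0, "tz": 0, "roll": 0},
  {"tx": 0, "ty": 0, "tz": 0, "roll": 0},
  {"tx": 0, "ty": 0, "tz": 0, "roll": 0},
  {"tx": 0, "ty": 0, "tz": 0, "roll": 0},
  {"tx": 0, "ty": 0, "tz": 0, "roll": 0},
], claw=0)

```text
clock: 19.1
tool_pos: [0.4845, -0.3243, 0.017]
tcp_rot: [1.165, 2.896, 0.025]
wrist_force: [-1.0, 1.7, 5.9]
opening: 0.0417
```

move_arm([
  {"tx": 0, "ty": 0, "tz": -4, "roll": 0},
  {"tx": 0, "ty": 0, "tz": -12, "roll": 0},
  {"tx": 0, "ty": 0, "tz": -30, "roll": 0},
  {"tx": 0, "ty": 0, "tz": -55, "roll": 0},
  {"tx": 0, "ty": 0, "tz": -75, "roll": 0},
  {"tx": 0, "ty": 0, "tz": -85, "roll": 0},
  {"tx": 0, "ty": 0, "tz": -85, "roll": 0},
])

```text
clock: 19.98
tool_pos: [0.4828, -0.3251, 0.1027]
tcp_rot: [1.165, 2.895, 0.025]
wrist_force: [0.1, 0.2, -7.7]
opening: 0.0414
```

```bash
python3 -c "
from h import *
goto((604,128.3,100,None))"
```

```text
clk 19.98 pos [ 482.8 -325.1  102.7] jaw 46.17 tilt [0.0257 0.007 ] F [ 0.1  0.2 -7.7] op 0.0414 q [-0.16  0.35  0.86  1.82 -0.32  1.1   1.62]
[226.7 410.8   9. ] roll 0.000
```

move_arm([
  {"tx": 6, "ty": 10, "tz": 0, "roll": 0},
  {"tx": 20, "ty": 36, "tz": 1, "roll": 0},
  {"tx": 41, "ty": 74, "tz": 2, "roll": 0},
  {"tx": 62, "ty": 113, "tz": 3, "roll": 0},
  {"tx": 83, "ty": 152, "tz": 4, "roll": 0},
  {"tx": 104, "ty": 190, "tz": 4, "roll": 0},
  {"tx": 125, "ty": 229, "tz": 5, "roll": 0},
  {"tx": 147, "ty": 268, "tz": 6, "roll": 0},
  {"tx": 168, "ty": 307, "tz": 7, "roll": 0},
  {"tx": 189, "ty": 345, "tz": 8, "roll": 0},
  {"tx": 208, "ty": 380, "tz": 9, "roll": 0},
  {"tx": 219, "ty": 400, "tz": 9, "roll": 0},
  {"tx": 225, "ty": 411, "tz": 9, "roll": 0},
  {"tx": 225, "ty": 411, "tz": 9, "roll": 0},
  {"tx": 225, "ty": 411, "tz": 9, "roll": 0},
])

```text
clock: 21.85
tool_pos: [0.6052, 0.1247, 0.1]
tcp_rot: [1.169, 2.893, 0.023]
wrist_force: [-0.4, -0.4, -7.8]
opening: 0.0411
```

```bash
python3 -c "
from h import *
goto((605.1,127.2,40,None),(605.1,127.2,24,None))"
```

```text
clk 21.85 pos [605.2 124.7 100. ] jaw 46.01 tilt [0.0252 0.0056] F [-0.4 -0.4 -7.8] op 0.0411 q [-0.8   0.39  0.68  1.73 -0.27  1.09  0.77]
[ 2.6  0.5 60. ] roll 0.000
[ 2.9  0.1 76. ] roll 0.000
```

Expected contact near TCP z 23 mm (tz about 77).

move_arm([
  {"tx": 2.5, "ty": 0.5, "tz": 25, "roll": 0},
  {"tx": 2.5, "ty": 0.5, "tz": 48, "roll": 0},
  {"tx": 3, "ty": 0, "tz": 62, "roll": 0},
  {"tx": 3, "ty": 0, "tz": 70, "roll": 0},
  {"tx": 3, "ty": 0, "tz": 74, "roll": 0},
  {"tx": 3, "ty": 0, "tz": 76, "roll": 0},
  {"tx": 3, "ty": 0, "tz": 77, "roll": 0},
  {"tx": 3, "ty": 0, "tz": 78, "roll": 0},
  {"tx": 3, "ty": 0, "tz": 78, "roll": 0},
])

```text
clock: 22.98
tool_pos: [0.6055, 0.1274, 0.0231]
tcp_rot: [1.168, 2.893, 0.024]
wrist_force: [-2.0, 0.1, 1.3]
opening: 0.0414
```

move_arm([
  {"tx": 0, "ty": 0, "tz": 0.5, "roll": 0},
  {"tx": 0, "ty": 0, "tz": 0.5, "roll": 0},
  {"tx": 0, "ty": 0, "tz": 0, "roll": 0},
  {"tx": 0, "ty": 0, "tz": 0, "roll": 0},
  {"tx": 0, "ty": 0, "tz": -20, "roll": 0},
  {"tx": 0, "ty": 0, "tz": -60, "roll": 0},
  {"tx": 0, "ty": 0, "tz": -110, "roll": 0},
  {"tx": 0, "ty": 0, "tz": -110, "roll": 0},
], claw=75)

```text
clock: 23.98
tool_pos: [0.6061, 0.1268, 0.1391]
tcp_rot: [1.167, 2.885, 0.035]
wrist_force: [0.3, -0.1, 0.2]
opening: 0.0638
```

```bash
python3 -c "
from h import *
goto((480,-200,180,None))"
```

```text
clk 23.98 pos [606.1 126.8 139.1] jaw 45.99 tilt [0.0353 0.0097] F [ 0.3 -0.1  0.2] op 0.0638 q [-0.82  0.34  0.7   1.7  -0.24  1.15  0.74]
[-137.3 -321.2  -48.5] roll 0.000
```

Move clear so the top camera sees the tray.

move_arm([
  {"tx": -137, "ty": -321, "tz": -48, "roll": 0},
  {"tx": -137, "ty": -321, "tz": -48, "roll": 0},
  {"tx": -137, "ty": -321, "tz": -48, "roll": 0},
  {"tx": -137, "ty": -321, "tz": -48, "roll": 0},
  {"tx": -137, "ty": -321, "tz": -48, "roll": 0},
  {"tx": -137, "ty": -321, "tz": -48, "roll": 0},
  {"tx": -137, "ty": -321, "tz": -48, "roll": 0},
  {"tx": -137, "ty": -321, "tz": -48, "roll": 0},
  {"tx": -137, "ty": -321, "tz": -48, "roll": 0},
])

```text
clock: 25.1
tool_pos: [0.4804, -0.198, 0.1793]
tcp_rot: [1.163, 2.888, 0.035]
wrist_force: [0.1, 0.4, -0.6]
opening: 0.0639
```

Run:
```python
from h import *
p,d=bot.capture('top'); p=np.ascontiguousarray(p[:,:,::-1])
cv2.imwrite('pics/t3.png',cv2.resize(p[165:330,135:315],None,fx=3.5,fy=3.5,interpolation=2))
S=4; g=cv2.resize(p,None,fx=S,fy=S,interpolation=cv2.INTER_CUBIC); hs=cv2.cvtColor(g,cv2.COLOR_BGR2HSV)
m=((hs[...,1]<35)&(hs[...,2]>150)).astype(np.uint8); m=cv2.morphologyEx(m,cv2.MORPH_OPEN,np.ones((9,9)))
cs,_=cv2.findContours(m,0,cv2.CHAIN_APPROX_NONE)
for nm,(u,v),z in(("angle",(248,279),.014),("elbow",(200,215),.016),("flange",(259,219),.018),("plate",(187,269),.016)):
    c=min([c for c in cs if 300<cv2.contourArea(c)/S/S<2500],key=lambda c:np.hypot(*(c[:,0].mean(0)/S-[u,v])))
    P=ray("top",(c[:,0]+.5)/S-.5,z); print(nm,rect(P),cv2.approxPolyDP(np.float32(P[:,:2]*1e3).reshape(-1,1,2),6,True)[:,0].round().tolist())
```

```text
angle (array([535.4, 520.8]), array([104.9,  42.4]), 2.8) [[588.0, 506.0], [584.0, 540.0], [483.0, 537.0], [486.0, 498.0]]
elbow (array([535. , 520.2]), array([104.8,  42.3]), 2.8) [[587.0, 506.0], [584.0, 540.0], [483.0, 536.0], [486.0, 497.0]]
flange (array([777.4, -54.6]), array([27.5, 89.5]), 89.9) [[822.0, -53.0], [818.0, -43.0], [734.0, -44.0], [733.0, -65.0], [816.0, -66.0]]
plate (array([535. , 520.2]), array([104.8,  42.3]), 2.8) [[587.0, 506.0], [584.0, 540.0], [483.0, 536.0], [486.0, 497.0]]
```

View pics/t3.png

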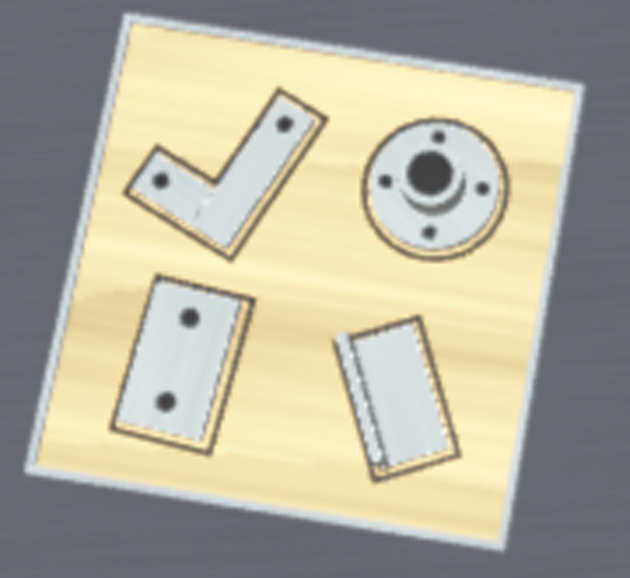

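Run:
```python
from h import *
p,d=bot.capture('top'); p=np.ascontiguousarray(p[:,:,::-1])
S=4; g=cv2.resize(p,None,fx=S,fy=S,interpolation=cv2.INTER_CUBIC); hs=cv2.cvtColor(g,cv2.COLOR_BGR2HSV)
m=((hs[...,1]<35)&(hs[...,2]>150)).astype(np.uint8); m=cv2.morphologyEx(m,cv2.MORPH_OPEN,np.ones((5,5)))
cs,_=cv2.findContours(m,cv2.RETR_LIST,cv2.CHAIN_APPROX_NONE)
W=cloud("top",d)
for nm,(u,v),z in(("angle",(248,279),.014),("elbow",(200,215),.016),("flange",(259,219),.018),("plate",(187,269),.016)):
    c=min([c for c in cs if 300<cv2.contourArea(c)/S/S<2500],key=lambda c:np.hypot(*(c[:,0].mean(0)/S-[u,v])))
    P=ray("top",(c[:,0]+.5)/S-.5,z); print(nm,rect(P),np.array(cv2.approxPolyDP(np.float32(P[:,:2]*1e3).reshape(-1,1,2),6,True)[:,0],int).tolist())
```

```text
angle (array([462.3, 165.9]), array([98.8, 54.9]), 12.8) [[508, 150], [500, 188], [491, 189], [505, 194], [501, 202], [420, 184], [411, 170], [421, 129]]
elbow (array([638.2, 274. ]), array([ 81.3, 110.3]), 53.4) [[658, 210], [675, 235], [613, 281], [641, 321], [617, 337], [571, 274]]
flange (array([603.7, 128.2]), array([89. , 90.4]), 87.1) [[648, 134], [627, 167], [596, 172], [565, 152], [558, 121], [577, 91], [611, 84], [642, 103]]
plate (array([494.6, 310. ]), array([ 62.1, 101.7]), 72.3) [[549, 321], [456, 352], [437, 297], [532, 267]]
```

```bash
python3 -c "
from cell import bot
print(bot.hand_in(), bot.get_state()['clock'])"
```

```text
the job is handed in; nothing more can be done
the job is handed in; nothing more can be done
```

The elbow, angle and flange are all on the tray in their outlines, and I handed the job in at about 25 s on the robot clock. `hand_in()` reports no verdict.

I picked each part with a pinch grip, lowered it until the wrist force showed contact, then let go. The arm ended clear of everything.

The last top-camera check, against the outlines as I measured them at the start:

| Part | Offset from outline centre | Turn |
|---|---|---|
| Elbow | about 0.6 mm | within 0.1° |
| Angle | about 1 mm, leg over the strip | within 0.5° |
| Flange | about 0.3 mm, hub up | does not matter |

- **First check failed:** my first numeric check in the tray picked up the wrong contours. The repeat gave the numbers above.
- **Angle:** its bounding box alone was off by about 5 mm because the tall leg shifts in the picture. The 1 mm comes from the edge of its foot.
- **Plate:** it was never touched and still sits in its outline in the picture, but I did not work out its shift.
- **Flatness:** I judged it from the last picture and did not measure it. The tool had tilted about 0.025 rad by the time it set down the flange.
- **Hammer, brush and tin:** nothing went near them, but I did not measure them again.

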